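# Rock the matching bearing cap out of its clip cradle

### The job

Two camshaft bearing caps are clipped into cradles, one with four bolts and one with eight; find the one that matches the loose cap standing on the white card. Without yanking, rock that one from side to side along its length, freeing one end and then the other, until it is out of the sprung cheeks, then lift it straight up just clear of its cradle and finish holding it there, level and still, a few centimetres above the cheeks. Leave the other clipped cap in its cradle and do not disturb the loose caps or the things around.

Things in the scene. Friction and masses are not known exactly. Their poses are not given: they have to be found in the camera images.
- clipped_four_bolt_cap: grey bearing cap 46 (x) x 100 (y) mm, FOUR bolts standing in it (two at each end). Origin centre of underside, z up. Grip the bridge: |y| < 23 mm, flat faces at x = +-23 mm, 18 to 32 mm above the underside, closing along x. Feet (|y| 17 to 49 mm) are flat on top at 20 mm; bolts reach 50 mm. About 0.24 kg. Clipped into cradle_a.
- clipped_eight_bolt_cap: grey bearing cap 46 (x) x 100 (y) mm, EIGHT bolts standing in it (four at each end). Origin centre of underside, z up. Grip the bridge: |y| < 23 mm, flat faces at x = +-23 mm, 18 to 32 mm above the underside, closing along x. Feet (|y| 17 to 49 mm) are flat on top at 20 mm; bolts reach 50 mm. About 0.24 kg. Clipped into cradle_b.
- loose_four_bolt_cap: grey bearing cap 46 (x) x 100 (y) mm, FOUR bolts standing in it (two at each end). Origin centre of underside, z up. Grip the bridge: |y| < 23 mm, flat faces at x = +-23 mm, 18 to 32 mm above the underside, closing along x. Feet (|y| 17 to 49 mm) are flat on top at 20 mm; bolts reach 50 mm. About 0.24 kg. Loose, on the card or beside it; only a pattern, leave it.
- loose_eight_bolt_cap: grey bearing cap 46 (x) x 100 (y) mm, EIGHT bolts standing in it (four at each end). Origin centre of underside, z up. Grip the bridge: |y| < 23 mm, flat faces at x = +-23 mm, 18 to 32 mm above the underside, closing along x. Feet (|y| 17 to 49 mm) are flat on top at 20 mm; bolts reach 50 mm. About 0.24 kg. Loose, on the card or beside it; only a pattern, leave it.
- job_card: blank white paper card 105 x 148 mm lying flat; origin at its middle. Exactly one loose cap stands on its middle: that one shows which clipped cap is wanted. The other loose cap stands 180 mm away.
- cradle_a: grey painted clip cradle fixed to the bench, base plate 76 (x) x 176 (y) x 12 mm; origin centre of underside. Holds the four-bolt cap, underside 12 mm up, axes along the cradle's. Sprung steel cheeks at the +y and -y ends, tops 36.8 mm up. Side guides, 26 mm up at |y| 28 to 46 mm, leave the cap 1.5 mm play each way in x; fingers have |y| < 28 mm free down to the base plate.
- cradle_b: grey painted clip cradle fixed to the bench, base plate 76 (x) x 176 (y) x 12 mm; origin centre of underside. Holds the eight-bolt cap, underside 12 mm up, axes along the cradle's. Sprung steel cheeks at the +y and -y ends, tops 36.8 mm up. Side guides, 26 mm up at |y| 28 to 46 mm, leave the cap 1.5 mm play each way in x; fingers have |y| < 28 mm free down to the base plate.
- cradle_a_cheek_plus (a joint): cheek at the +y end of cradle_a: m pushed outward, 0 at rest (0.5 mm from the cap), 0.012 full travel. Slides only straight out along y against a spring (3 N at first, 0.35 N more per mm). Its tongue hooks 3.5 mm over the top of the cap's foot, 0.8 mm above it, and does not give upward: a straight pull is blocked.
- cradle_a_cheek_minus (a joint): cheek at the -y end of cradle_a, the mirror image. Way out: push the cap 5 mm towards one cheek, so its other end leaves the tongue there; tilt about 0.1 rad, that end up over the tongue (its foot top past 37 mm); still tilted push it back 9 to 10 mm, so the second end leaves its tongue; then raise that end likewise and lift.
- cradle_b_cheek_plus (a joint): cheek at the +y end of cradle_b, just like that of cradle_a
- cradle_b_cheek_minus (a joint): cheek at the -y end of cradle_b, just like that of cradle_a. Once both ends are over the tongues, the cheeks only rub on the cap (a few N) while it is lifted out.
- oil_bottle: clear oil bottle with black spout, 55 mm across, 136 mm tall, bystander; origin centre of its underside
- tape_rolls: stack of three amber tape rolls, 69 mm across, 68 mm tall, bystander; origin centre of its underside
- stray_tappet: grey bucket tappet, 41 mm across, 31 mm tall, bystander; origin centre of its underside
Things that resemble listed ones, but are neither listed nor needed, are in the scene too. What is shaped like the clipped_four_bolt_cap but blue or red is not meant.

How it is judged:
By the outcome, as a careful person would: the job done as asked, in the order asked, and still so for the second after the job is handed in, while the arm keeps its last pose, push and grip.
It also fails if it takes over 45 s, if anything falls off the work surface, if the arm or the gripper's body presses on something with over 40 N, if the wrist force passes 120 N, or if a joint passes its speed limit or range.

### The arm

A 7-joint arm with a two-finger parallel gripper is mounted at the origin on the work surface; the furniture and walls round the work are solid. World frame = base frame: x ahead of the robot, y to its left, z up, the work surface at z = 0. Lengths are in m, angles in rad, forces in N, time in s.
With the tool pointing down it reaches from about 0.35 to 0.9 m from the base axis. Payload 19.9 kg.
Tool frame: the origin (TCP) lies between the finger pads; the fingertips stand 11 mm ahead of it and the grasp point (between the pads) lies 8 mm behind it; z points along the fingers, x is the direction in which the jaws open and shut, and the axes are right-handed (so a half turn about z gives the same grasp; the last joint's range is limited). The gripper opens to 94 mm and grips with 3 to 60 N. Pads are 16 mm wide; open, the fingers measure 119 mm over their backs; the gripper's body (75 mm by 177 mm) begins 78 mm behind the grasp point.
Start: joints at [-0.042, 0.417, -0.01, 1.614, 0.005, 1.111, -0.053], TCP at [0.625, 0, 0.216] pointing down, gripper open.
Joint ranges: [-2.81, 2.81], [-0.39, 2.02], [-1.27, 1.25], [0.06, 2.57], [-1.19, 4.33], [0.19, 2], [-2.82, 2.82]. Speed limits (rad/s): [1.89, 1.89, 2.39, 2.39, 3.01, 3.01, 3.01].

### API

Orientations are given as [roll, pitch, yaw] about the fixed x, y, z axes, in that order (R = Rz(yaw) Ry(pitch) Rx(roll)).
In Python, from bench import * gives the robot as it stands.
- The arm moves only by the tool jog_arm, never from a script. Its argument "deltas" is a list of rows, each a list of 7 numbers: the turn, a rotation vector about the tool's x, y, z in degrees, then the shift along the tool's x, y, z in m, then the closure, from 0 (fully open) to 1 (shut). In form: [[ax, ay, az, x, y, z, fingers], ...]. A call has 1 to 20 rows; each row is the pose to reach, as a shift and turn from the pose measured when the call began, along the tool's axes at that moment; what a row does not reach only later rows make up. A row lasts 1/8 s, in which the tool goes at most 62.5 mm and 10.7 degrees, less where a joint would pass 70% of its speed; a pose out of reach is approached as far as the arm can. A call with a gripper value outside its range is refused whole. The fingers move at their own pace and stop on an object; "grip_force" is the grip in N (left out, the last holds). Time passes only in rows, so rows that repeat a pose let the fingers close. It gives the time, the measured TCP pose, the force and the opening at its end, in the units of the state.
- get_obs(): the state, without advancing time (a new reading comes with each control period).
- grab_frame(name): name is "scene" or "side" or "wrist"; returns a dict with "img" (400x640x3 uint8, red, green, blue), "fovy" (degrees; the focal length in pixels is half the picture's height over the tangent of half this angle, whatever the lens; pixels are square), "cx", "cy" (the principal point, pixels), "R" (3x3) and "t" (3): a world point X has camera coordinates R X + t. Camera axes: x right, y down, z forward; pixel columns grow to the right and rows downward; lengths in m; the calibration is good to about 2 mm. A picture is of the moment at which its call begins. There is no depth.
- sign_off(): hands the job in, once; it reports no verdict.
The state is a dict: "clock": time; "joint_positions": joint angles; "qd": joint speeds; "effort": joint torques, N m; "position": TCP position; "eef_rot": TCP orientation; "wrist_force": force on the tool from outside, world axes, zero at the start; "torque": the same for the moment, N m; "opening": opening from 0.0 (shut) to 1.0 (fully open).
Only numpy, scipy, OpenCV 4.12 (cv2) and the standard library are available. Lean on these libraries where they do the work, as an engineer would, in place of code of your own. Each camera call takes 0.05 s, during which the arm holds its last target.

## Working session

There is one attempt and no reset: what is moved stays moved. The work goes in short steps, Python scripts to look and compute and a tool call to move; the robot and the scene stay as the last step left them, time stands still between calls to the robot, and variables do not carry over. Pictures are saved under pics/ and viewed, and the job is handed in when it is done.

Besides the shell and the picture viewer there is one more tool, called after "Call:" as name(argument=value, ...), one argument or row to a line, values as JSON. jog_arm: Moves the arm, as the interface text tells. Its arguments: {"type":"object","properties":{"deltas":{"type":"array","items":{"type":"array","items":{"type":"number"}}},"grip_force":{"type":"number"}},"required":["deltas"]}

```bash
mkdir -p pics; ls; python3 - <<'E'
from bench import *
import cv2,pickle
o=get_obs();print(o)
for n in ["scene","side","wrist"]:
    f=grab_frame(n);pickle.dump(f,open(f'{n}.pkl','wb'))
    cv2.imwrite(f'pics/{n}0.png',f['img'][:,:,::-1]);print(n,f['fovy'],f['cx'],f['cy'],f['R'],f['t'])
E
```

```text
pics
{'clock': 0.0, 'joint_positions': array([-0.04151682,  0.41799175, -0.01030988,  1.61417757,  0.00471236,
        1.11068876, -0.05300317]), 'qd': array([-1.12174702e-03, -5.30543734e-04,  1.11601453e-03, -4.48996288e-04,
        9.77830950e-04, -7.42148053e-06,  4.57819224e-04]), 'effort': array([ 3.52895018e-03, -8.51262331e+01,  6.40313700e-01, -4.25991547e+01,
       -4.87577857e-02,  1.87510403e-02,  1.73272206e-04]), 'position': array([ 6.24633683e-01, -9.95465092e-07,  2.15812729e-01]), 'eef_rot': array([3.14149223e+00, 1.23777757e-03, 3.36376788e-05]), 'wrist_force': array([-0.1240463 , -0.61558236, -0.68397619]), 'torque': array([ 0.0066989 ,  0.00034851, -0.004817  ]), 'opening': 1.0005839848852192}
scene 50.29937002796689 318.41117794806877 196.1786593460516 [[-0.82494666 -0.5651651   0.00717067]
 [-0.42839304  0.61692991 -0.66020973]
 [ 0.3687037  -0.54770968 -0.75104706]] [0.48787206 0.17178882 1.20394145]
side 42.89591806064156 320.6783507792854 199.485273888629 [[-0.84522065 -0.53437039 -0.00709558]
 [-0.28510207  0.46210021 -0.83975008]
 [ 0.45201645 -0.70775115 -0.54292674]] [0.46718123 0.12054211 1.07705608]
wrist 69.90943419216339 317.91214772536307 201.29249414773537 [[ 9.99999612e-01  1.23834294e-04 -8.71733012e-04]
 [ 3.19947440e-04 -9.73488622e-01  2.28735218e-01]
 [-8.20296905e-04 -2.28735408e-01 -9.73488285e-01]] [-0.62260013 -0.0254694   0.3901396 ]
```

View pics/scene0.png

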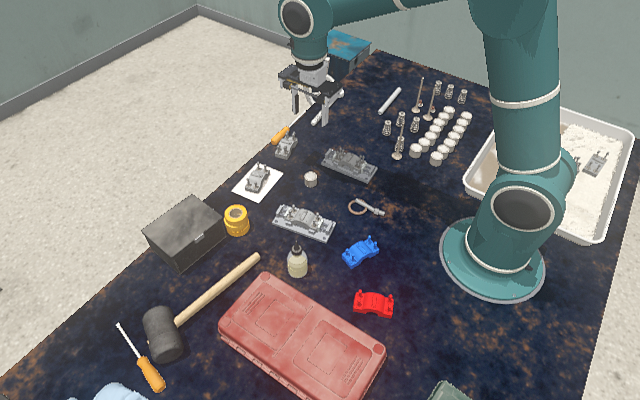

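View pics/side0.png

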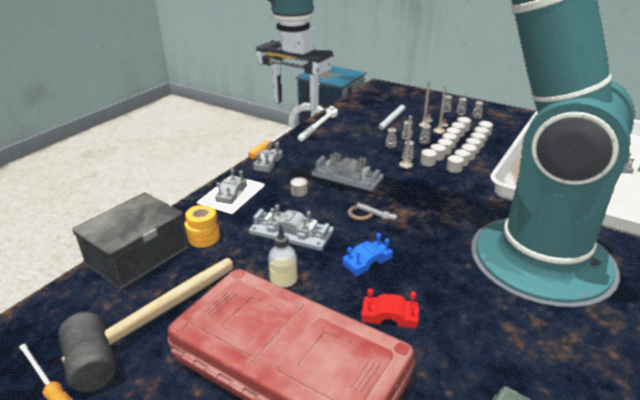

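View pics/wrist0.png

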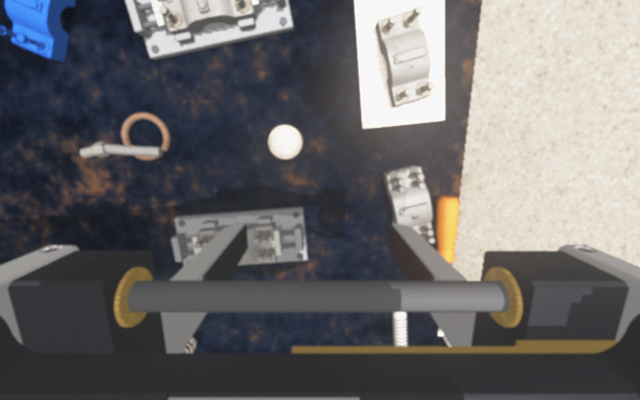

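```bash
python3 - <<'E'
import cv2,numpy as np
w=cv2.imread('pics/wrist0.png');s=cv2.imread('pics/scene0.png')
a=cv2.resize(w[0:130,340:460],None,fx=4,fy=4,interpolation=cv2.INTER_CUBIC)[:560]
b=cv2.resize(w[160:260,370:460],(300,333),interpolation=cv2.INTER_CUBIC)
c=np.zeros((560,800,3),np.uint8);c[:520,:480]=a[:520];c[:333,490:790]=b
cv2.imwrite('pics/c1.png',c)
cv2.imwrite('pics/c2.png',cv2.resize(s[130:260,220:400],(800,578),interpolation=cv2.INTER_CUBIC))
E
```

```text
(no output)
```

View pics/c1.png

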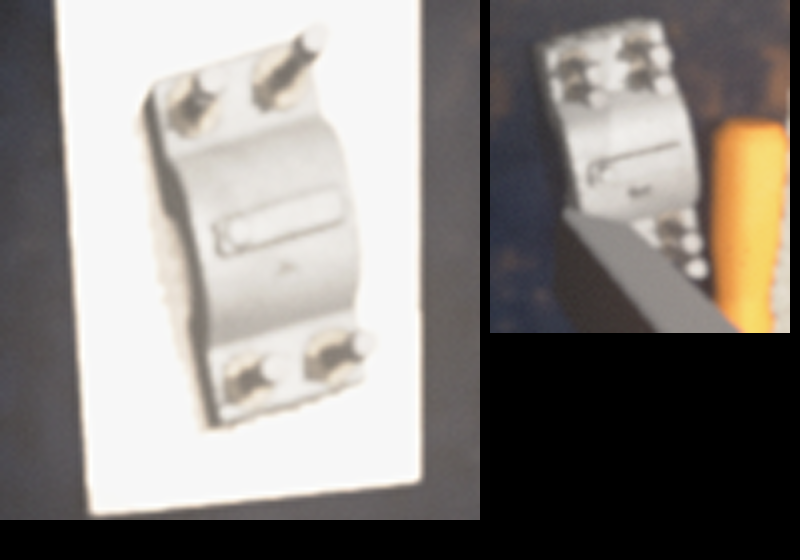

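View pics/c2.png

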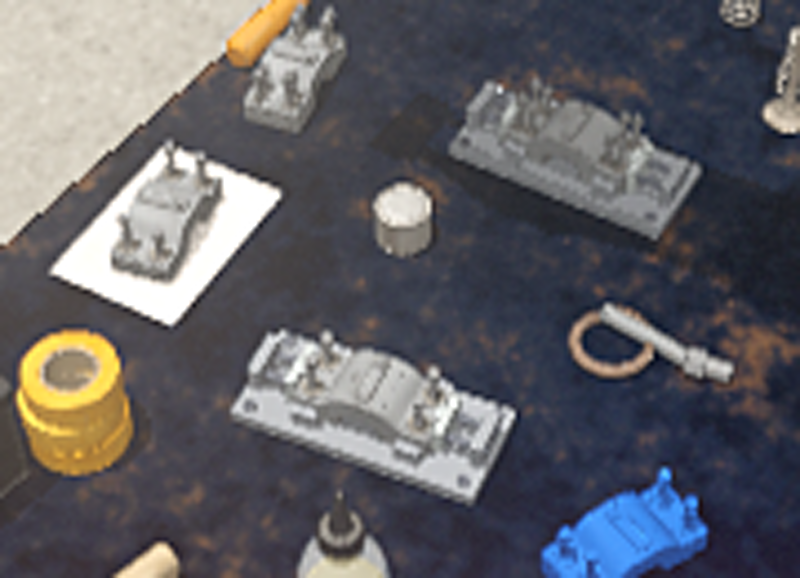

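```bash
cat > h.py <<'E'
import numpy as np,pickle
def ray(f,u,v,z):
    F=200/np.tan(np.radians(f['fovy'])/2)
    d=f['R'].T@np.array([(u-f['cx'])/F,(v-f['cy'])/F,1]);c=-f['R'].T@f['t']
    return c+d*(z-c[2])/d[2]
def proj(f,X):
    F=200/np.tan(np.radians(f['fovy'])/2)
    p=f['R']@np.array(X)+f['t'];return np.array([f['cx']+F*p[0]/p[2],f['cy']+F*p[1]/p[2]])
E
python3 - <<'E'
from h import *
s=pickle.load(open('scene.pkl','rb'));w=pickle.load(open('wrist.pkl','rb'));d=pickle.load(open('side.pkl','rb'))
k=800/180
for p in [(233,402),(475,492),(517,405)]: print('base',ray(s,220+p[0]/k,130+p[1]/k,.012))
for p in [(151,52),(297,24)]: print('wbase',ray(w,*p,.012))
print('bottle scene', ray(s,297,272,0.0), ray(s,296,243,.136),'side',ray(d,284,280,0),ray(d,281,231,.136))
print('tape',ray(s,237,217,.068))
print('cradle b?',ray(s,349,163,.03))
E
```

```text
base [0.58227013 0.25594674 0.012     ]
base [0.4080584  0.22479674 0.012     ]
base [0.42433848 0.14954473 0.012     ]
wbase [0.42334026 0.15986645 0.012     ]
wbase [0.59813459 0.18980828 0.012     ]
bottle scene [0.42188869 0.35122187 0.        ] [0.42116848 0.34940617 0.136     ] side [0.41996529 0.34763789 0.        ] [0.40808072 0.36277222 0.136     ]
tape [0.64157362 0.33534575 0.068     ]
cradle b? [ 0.51476817 -0.06661782  0.03      ]
```

```bash
python3 - <<'E'
import cv2,numpy as np
s=cv2.imread('pics/scene0.png')
cv2.imwrite('pics/c3.png',cv2.resize(s[190:290,250:360],(770,700),interpolation=cv2.INTER_CUBIC)[:590])
w=cv2.imread('pics/wrist0.png')
cv2.imwrite('pics/c4.png',cv2.resize(w[0:75,110:310],(800,300),interpolation=cv2.INTER_CUBIC))
E
```

```text
(no output)
```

View pics/c3.png

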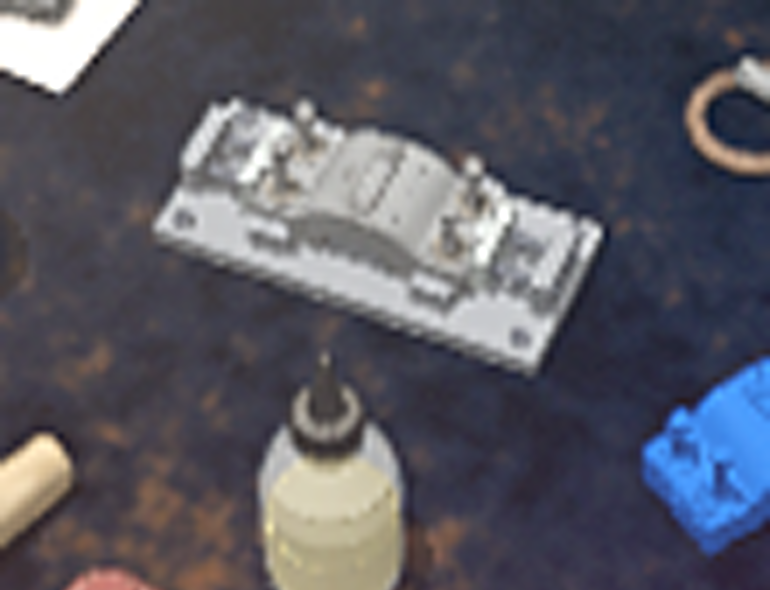

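View pics/c4.png

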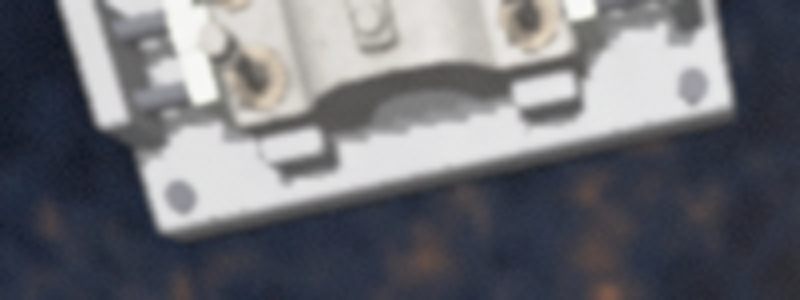

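The card's cap (wrist ~405,60) has four bolts and the loose cap (wrist ~408,200) has eight. The clipped caps are in the cradle at scene (303,222), with two bolts per end, and the darker cradle at (348,163), with more. The blue and red ones don't count. So I want the cap at (303,222). I'll move above it and look closer.

Call:
jog_arm(
  deltas=[
    [0,0,-9,-0.01,-0.017,0,0],
    [0,0,-18,-0.02,-0.034,0,0],
    [0,0,-27,-0.03,-0.051,0,0],
    [0,0,-36,-0.04,-0.068,0,0],
    [0,0,-45,-0.05,-0.085,0,0],
    [0,0,-54,-0.06,-0.102,0,0],
    [0,0,-63,-0.07,-0.119,0,0],
    [0,0,-72,-0.08,-0.136,0,0],
    [0,0,-81,-0.09,-0.153,0,0],
    [0,0,-90,-0.1,-0.17,0,0],
    [0,0,-99.7,-0.11,-0.187,0,0],
    [0,0,-99.7,-0.121,-0.205,0,0],
    [0,0,-99.7,-0.121,-0.205,0,0],
  ],
  grip_force=30,
)

```text
clock: 1.78
position: [0.5031, 0.206, 0.216]
eef_rot: [-3.14, -0.0, 1.742]
wrist_force: [-0.1, -0.5, 0.2]
opening: 1.002
```

```bash
python3 - <<'E'
from bench import *
import cv2,pickle
o=get_obs();print(o['clock'],o['position'],o['eef_rot'],o['joint_positions'],o['wrist_force'])
f=grab_frame('wrist');pickle.dump(f,open('w1.pkl','wb'));cv2.imwrite('pics/w1.png',cv2.resize(f['img'][:,:,::-1],(800,500),interpolation=cv2.INTER_CUBIC))
E
```

```text
1.775 [0.50305506 0.20603444 0.21604744] [-3.14043983e+00 -3.60396565e-04  1.74201975e+00] [-0.09444948  0.30015743 -0.42148742  1.80591244  0.13787102  1.06545937
  1.17571058] [-0.05531126 -0.54311329  0.1768866 ]
```

View pics/w1.png

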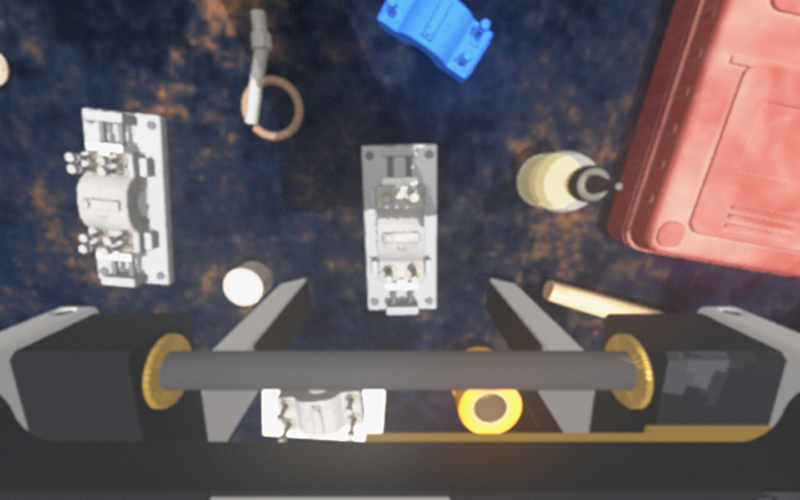

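The picture shows the four-bolt cap in the cradle at (400,230) and the eight-bolt one at (115,200). Next I'll measure the corners.

```bash
python3 - <<'E'
import cv2,pickle
f=pickle.load(open('w1.pkl','rb'))
cv2.imwrite('pics/c5.png',cv2.resize(f['img'][110:258,270:370,::-1],(400,592),interpolation=cv2.INTER_CUBIC))
E
```

```text
(no output)
```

View pics/c5.png

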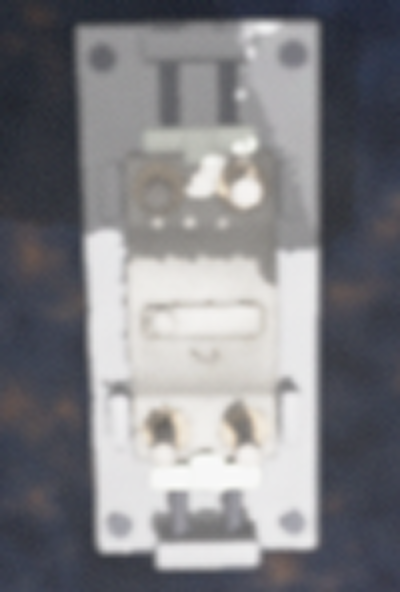

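```bash
python3 - <<'E'
from h import *
f=pickle.load(open('w1.pkl','rb'))
P=[ray(f,270+u/4,110+v/4,.012) for u,v in [(77,27),(321,25),(320,550),(98,553)]]
for p in P: print(p)
P=np.array(P)
l=(P[2]+P[3]-P[0]-P[1])/2; x=(P[1]+P[2]-P[0]-P[3])/2
print('center',P.mean(0),'len',np.hypot(*l[:2]),np.degrees(np.arctan2(l[1],l[0])),'wid',np.hypot(*x[:2]),np.degrees(np.arctan2(x[1],x[0])))
H=[ray(f,270+u/4,110+v/4,.012) for u,v in [(103,57),(292,55),(291,521),(119,522)]]
H=np.array(H);l=(H[2]+H[3]-H[0]-H[1])/2;print(H.mean(0),np.degrees(np.arctan2(l[1],l[0])))
# bridge top slot centre
print('slot',ray(f,270+205/4,110+321/4,.012+.034))
E
```

```text
[0.4213188  0.15447084 0.012     ]
[0.40769026 0.2296887  0.012     ]
[0.57991753 0.2637234  0.012     ]
[0.59419143 0.18773708 0.012     ]
center [0.50077951 0.208905   0.012     ] len 0.1758005659915724 11.035240884063253 wid 0.07687855294566265 100.45544666460066
[0.49995132 0.20781188 0.012     ] 10.841220032921559
slot [0.50041349 0.20869628 0.046     ]
```

Call:
jog_arm(
  deltas=[
    [0,0,-1,0.003,-0.002,0.02,0],
    [0,0,-1,0.003,-0.002,0.045,0],
    [0,0,-1,0.003,-0.002,0.07,0],
    [0,0,-1,0.003,-0.002,0.095,0],
    [0,0,-1,0.003,-0.002,0.12,0],
    [0,0,-1,0.003,-0.002,0.14,0],
    [0,0,-1,0.003,-0.002,0.155,0],
    [0,0,-1,0.003,-0.002,0.17,0],
    [0,0,-1,0.003,-0.002,0.18,0],
    [0,0,-1,0.003,-0.002,0.186,0],
    [0,0,-1,0.003,-0.002,0.186,0],
  ],
  grip_force=20,
)

```text
clock: 3.2
position: [0.501, 0.2075, 0.0299]
eef_rot: [-3.14, 0.0, 1.758]
wrist_force: [-0.2, -0.8, 0.0]
opening: 0.999
```

```bash
cat > g.py <<'E'
from bench import *
import cv2,pickle,sys,numpy as np
o=get_obs();print(o['clock'],o['position'].round(4),o['eef_rot'].round(4),o['wrist_force'].round(2),o['torque'].round(2),round(o['opening'],3))
t=sys.argv[1]
A=[]
for n in ['scene','wrist']:
    f=grab_frame(n);pickle.dump(f,open(f'{n}_{t}.pkl','wb'));i=f['img'][:,:,::-1]
    if n=='scene': i=cv2.resize(i[170:280,240:370],(650,550),interpolation=cv2.INTER_CUBIC)
    cv2.imwrite(f'pics/{n}_{t}.png',i)
E
python3 g.py a
```

```text
3.2 [0.501  0.2075 0.0299] [-3.1403e+00  1.0000e-04  1.7581e+00] [-0.21 -0.78  0.04] [ 0.13 -0.07  0.04] 0.999
```

View pics/scene_a.png

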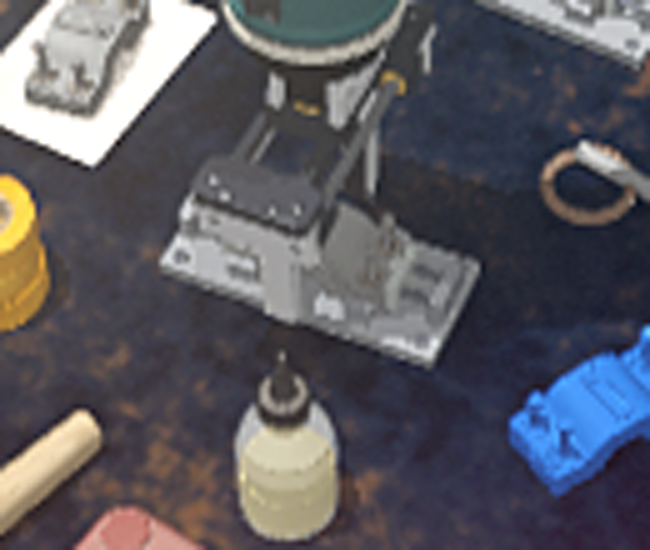

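View pics/wrist_a.png

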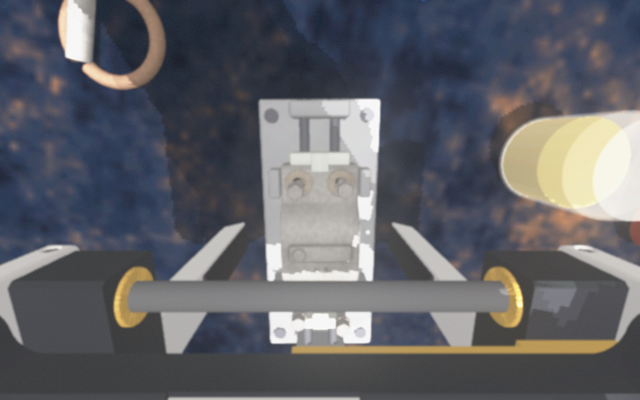

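The fingers straddle the bridge and are centred on it, so I'll close.

Call:
jog_arm(
  deltas=[
    [0,0,0,0,0,0,0.3],
    [0,0,0,0,0,0,0.45],
    [0,0,0,0,0,0,0.5],
    [0,0,0,0,0,0,0.55],
    [0,0,0,0,0,0,1],
    [0,0,0,0,0,0,1],
    [0,0,0,0,0,0,1],
    [0,0,0,0,0,0,1],
  ],
  grip_force=58,
)

```text
clock: 4.3
position: [0.5012, 0.2078, 0.0304]
eef_rot: [-3.141, -0.0, 1.758]
wrist_force: [-0.4, 1.6, 0.7]
opening: 0.482
```

Call:
jog_arm(
  deltas=[
    [0,0,0,0,0.001,0,1],
    [0,0,0,0,0.002,-0.0002,1],
    [0,0,0,0,0.003,-0.0002,1],
    [0,0,0,0,0.004,-0.0002,1],
    [0,0,0,0,0.005,-0.0002,1],
    [0,0,0,0,0.0057,-0.0002,1],
    [0,0,0,0,0.0057,-0.0002,1],
    [0,0,0,0,0.0057,-0.0002,1],
  ],
)

```text
clock: 5.3
position: [0.5049, 0.2084, 0.0304]
eef_rot: [-3.137, 0.001, 1.759]
wrist_force: [-14.8, -2.4, 12.5]
opening: 0.481
```

```bash
python3 g.py b
```

```text
5.3 [0.5049 0.2084 0.0304] [-3.1374e+00  8.0000e-04  1.7587e+00] [-14.8   -2.42  12.53] [-0.42  3.13  0.09] 0.481
```

View pics/scene_b.png

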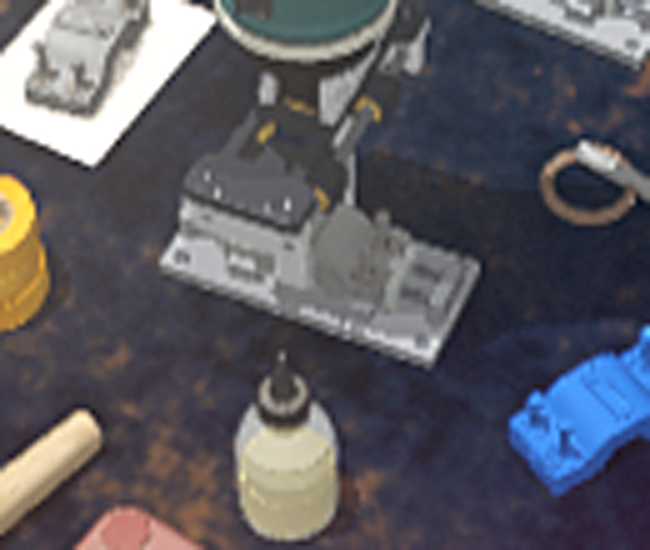

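View pics/wrist_b.png

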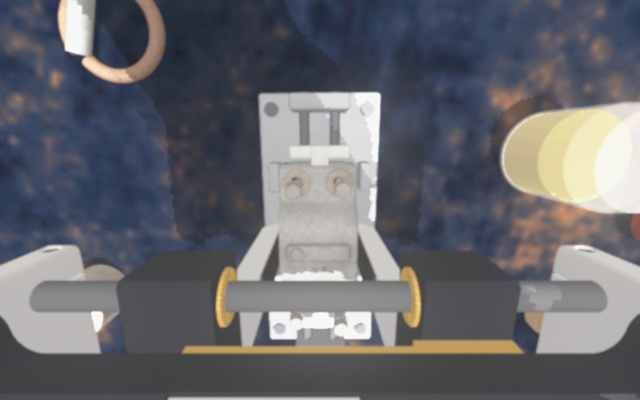

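Call:
jog_arm(
  deltas=[
    [0,0,0,0,0.0015,-0.0005,1],
    [0,0,0,0,0.002,-0.001,1],
    [0,0,0,0,0.0025,-0.001,1],
    [0,0,0,0,0.003,-0.001,1],
    [0,0,0,0,0.003,-0.001,1],
  ],
)

```text
clock: 6.02
position: [0.5074, 0.2089, 0.031]
eef_rot: [-3.136, 0.001, 1.759]
wrist_force: [-5.5, 1.1, -4.3]
opening: 0.482
```

```bash
python3 g.py c
```

```text
6.025 [0.5074 0.2089 0.031 ] [-3.1363e+00  1.0000e-03  1.7588e+00] [-5.51  1.09 -4.28] [0.24 1.18 0.09] 0.482
```

View pics/wrist_c.png

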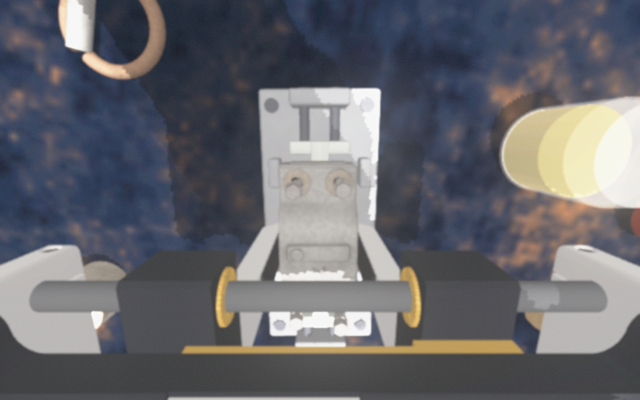

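Call:
jog_arm(
  deltas=[
    [0.75,0,0,0,0.0005,-0.0006,1],
    [1.5,0,0,0,0.0009,-0.0012,1],
    [2.25,0,0,0,0.0012,-0.0018,1],
    [3,0,0,0,0.0015,-0.0025,1],
    [3.75,0,0,0,0.0018,-0.0031,1],
    [4.5,0,0,0,0.002,-0.0037,1],
    [5.25,0,0,0,0.0022,-0.0043,1],
    [6,0,0,0,0.0024,-0.0049,1],
    [6,0,0,0,0.0024,-0.0049,1],
  ],
)

```text
clock: 7.25
position: [0.5096, 0.2093, 0.0358]
eef_rot: [-3.031, 0.001, 1.759]
wrist_force: [-4.9, 0.2, -1.6]
opening: 0.481
```

```bash
python3 g.py d
```

```text
7.25 [0.5096 0.2093 0.0358] [-3.0309e+00  1.0000e-03  1.7587e+00] [-4.9   0.16 -1.62] [0.21 1.07 0.04] 0.481
```

View pics/wrist_d.png

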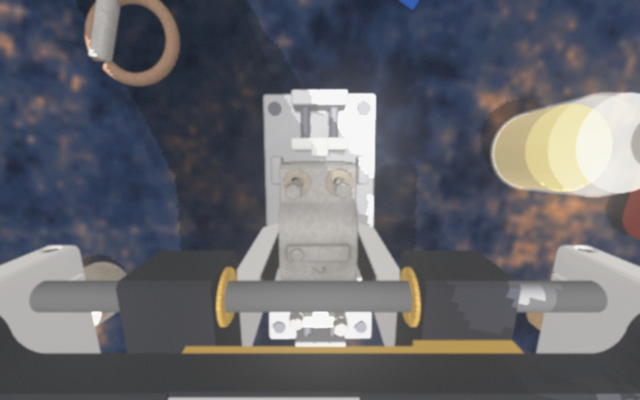

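View pics/scene_d.png

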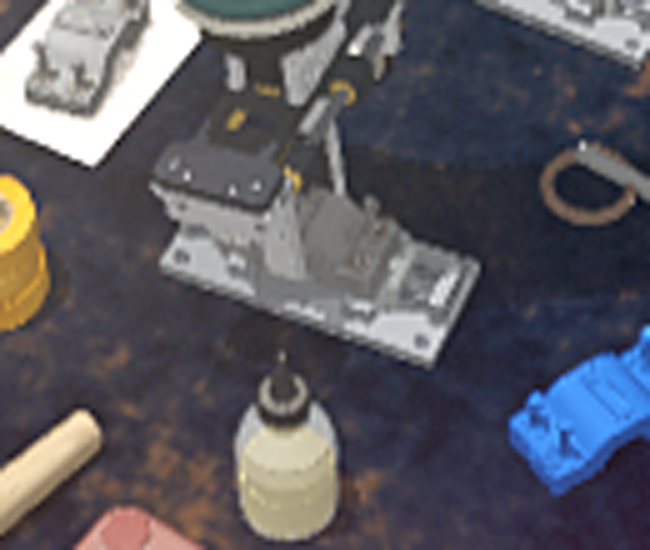

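Call:
jog_arm(
  deltas=[
    [0,0,0,0,-0.0014,0.0001,1],
    [0,0,0,0,-0.0028,0.0003,1],
    [0,0,0,0,-0.0042,0.0004,1],
    [0,0,0,0,-0.0056,0.0006,1],
    [0,0,0,0,-0.007,0.0008,1],
    [0,0,0,0,-0.0084,0.0009,1],
    [0,0,0,0,-0.0098,0.0011,1],
    [0,0,0,0,-0.011,0.0012,1],
    [0,0,0,0,-0.0122,0.0013,1],
    [0,0,0,0,-0.0134,0.0014,1],
    [0,0,0,0,-0.0134,0.0014,1],
  ],
)

```text
clock: 8.72
position: [0.4968, 0.2068, 0.0361]
eef_rot: [-3.032, 0.001, 1.759]
wrist_force: [4.9, 0.1, -3.2]
opening: 0.485
```

```bash
python3 g.py e
```

```text
8.725 [0.4968 0.2068 0.0361] [-3.0321e+00  1.0000e-03  1.7586e+00] [ 4.92  0.1  -3.22] [ 0.31 -1.5   0.02] 0.485
```

View pics/wrist_e.png

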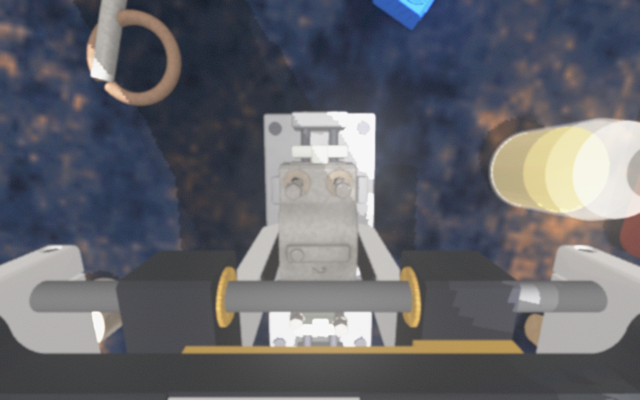

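View pics/scene_e.png

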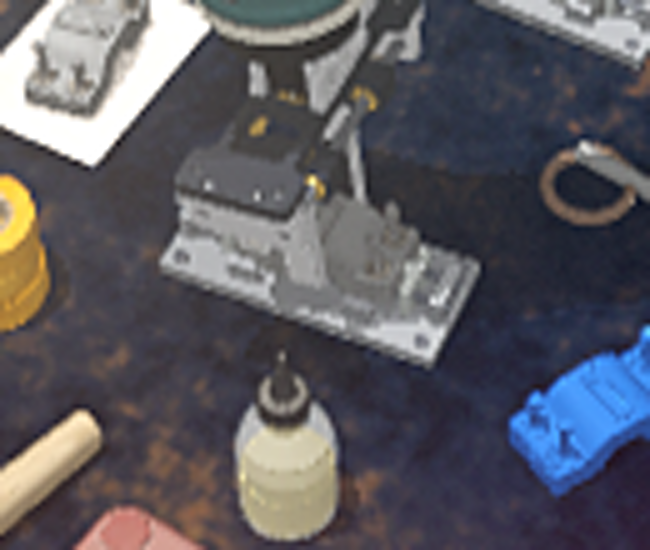

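Call:
jog_arm(
  deltas=[
    [-0.75,0,0,0,-0.0004,-0.0007,1],
    [-1.5,0,0,0,-0.0006,-0.0014,1],
    [-2.3,0,0,0,-0.0008,-0.0021,1],
    [-3.1,0,0,0,-0.001,-0.0028,1],
    [-3.9,0,0,0,-0.0012,-0.0035,1],
    [-4.7,0,0,0,-0.0014,-0.0042,1],
    [-5.5,0,0,0,-0.0015,-0.0049,1],
    [-6.25,0,0,0,-0.0016,-0.0056,1],
    [-6.25,0,0,0,-0.0016,-0.0056,1],
  ],
)

```text
clock: 9.95
position: [0.4961, 0.2066, 0.042]
eef_rot: [3.141, 0.001, 1.759]
wrist_force: [4.7, 1.0, -5.1]
opening: 0.485
```

```bash
python3 g.py f
```

```text
9.95 [0.4961 0.2066 0.042 ] [3.1410e+00 9.0000e-04 1.7586e+00] [ 4.72  0.99 -5.1 ] [ 0.44 -1.54 -0.07] 0.485
```

View pics/wrist_f.png

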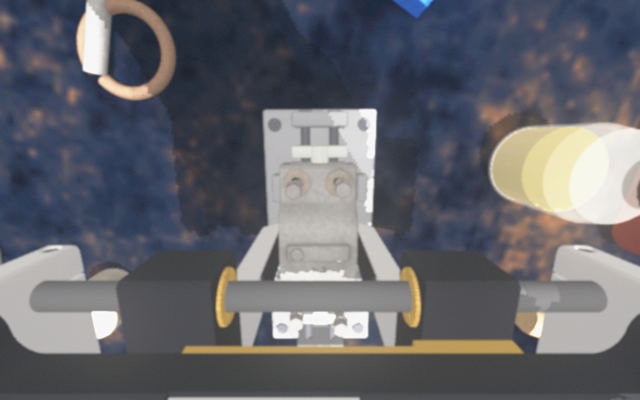

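View pics/scene_f.png

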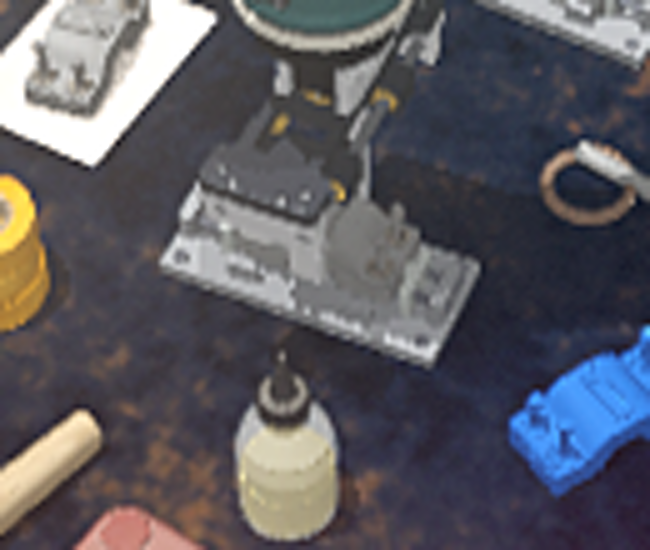

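Call:
jog_arm(
  deltas=[
    [0,0,0,0,0,-0.002,1],
    [0,0,0,0,0,-0.004,1],
    [0,0,0,0,0,-0.006,1],
    [0,0,0,0,0,-0.008,1],
    [0,0,0,0,0,-0.01,1],
    [0,0,0,0,0,-0.012,1],
    [0,0,0,0,0,-0.014,1],
    [0,0,0,0,0,-0.014,1],
  ],
)

```text
clock: 11.05
position: [0.4956, 0.2064, 0.0558]
eef_rot: [-3.141, 0.001, 1.759]
wrist_force: [-1.2, 0.4, -2.5]
opening: 0.483
```

```bash
python3 g.py g
```

```text
11.05 [0.4956 0.2064 0.0558] [-3.1410e+00  1.2000e-03  1.7585e+00] [-1.21  0.4  -2.47] [ 0.11 -0.05 -0.05] 0.483
```

View pics/scene_g.png

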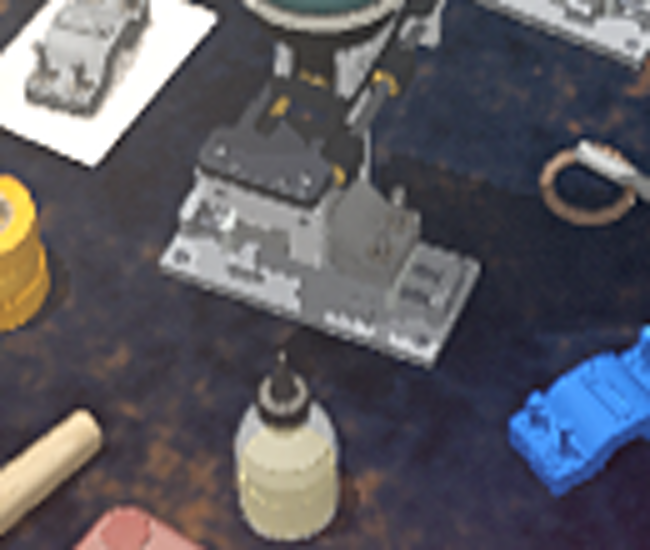

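View pics/wrist_g.png

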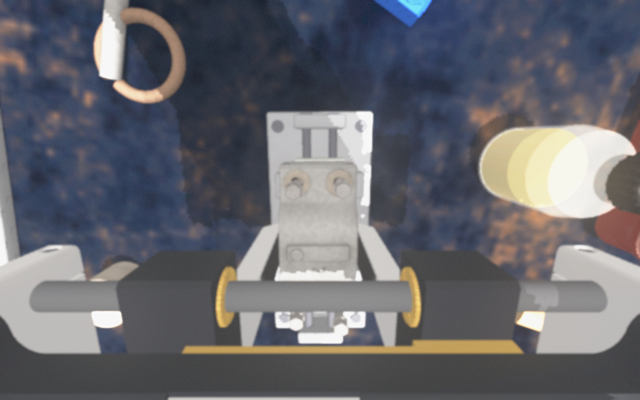

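The cheek has sprung back and the tool carries only the cap's weight. I'll raise it straight up to about 3 cm above the cheeks and hold.

Call:
jog_arm(
  deltas=[
    [0,0,0,0,0,-0.003,1],
    [0,0,0,0,0,-0.006,1],
    [0,0,0,0,0,-0.01,1],
    [0,0,0,0,0,-0.014,1],
    [0,0,0,0,0.001,-0.018,1],
    [0,0,0,0,0.002,-0.022,1],
    [0,0,0,0,0.003,-0.025,1],
    [0,0,0,0,0.004,-0.027,1],
    [0,0,0,0,0.005,-0.029,1],
    [0,0,0,0,0.005,-0.029,1],
    [0,0,0,0,0.005,-0.029,1],
    [0,0,0,0,0.005,-0.029,1],
    [0,0,0,0,0.005,-0.029,1],
  ],
)

```text
clock: 12.78
position: [0.5005, 0.2075, 0.0847]
eef_rot: [-3.141, 0.001, 1.759]
wrist_force: [-1.0, -0.5, -2.7]
opening: 0.485
```

```bash
python3 g.py h; python3 -c "
from bench import *
import cv2
f=grab_frame('side');cv2.imwrite('pics/side_h.png',cv2.resize(f['img'][100:260,180:400,::-1],(800,582),interpolation=cv2.INTER_CUBIC))
f=grab_frame('scene');cv2.imwrite('pics/scene_full_h.png',f['img'][:,:,::-1])
print(abs(get_obs()['qd']).max())"
```

```text
12.775 [0.5005 0.2075 0.0847] [-3.1409e+00  1.1000e-03  1.7587e+00] [-0.96 -0.46 -2.73] [ 0.1  -0.01  0.02] 0.485
0.0014874623919561162
```

View pics/side_h.png

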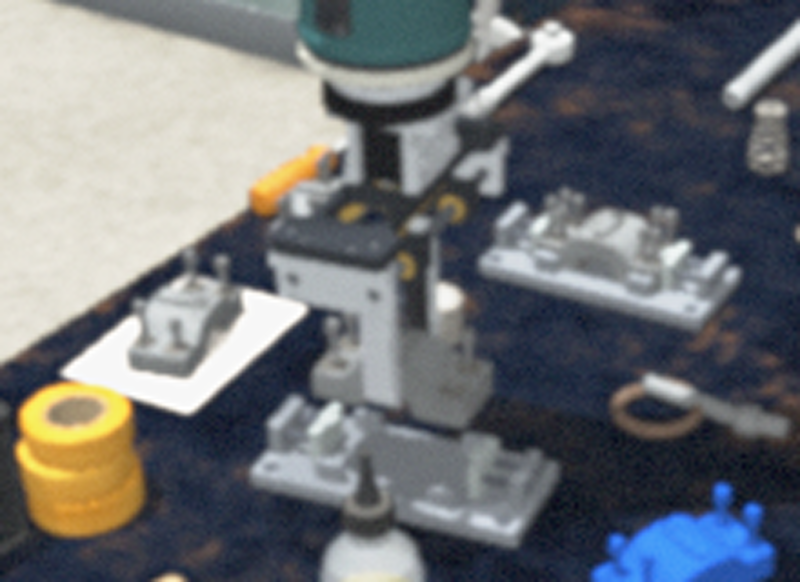

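View pics/scene_full_h.png

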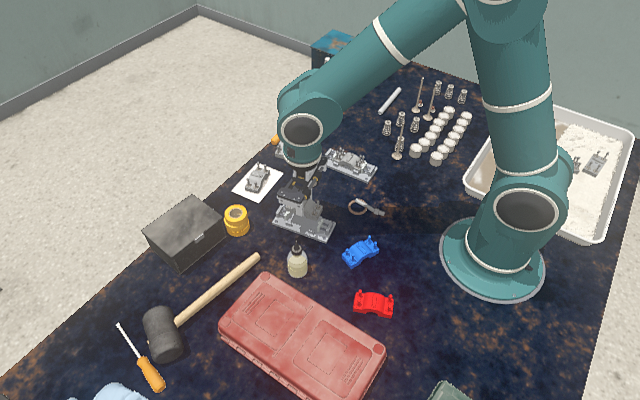

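View pics/wrist_h.png

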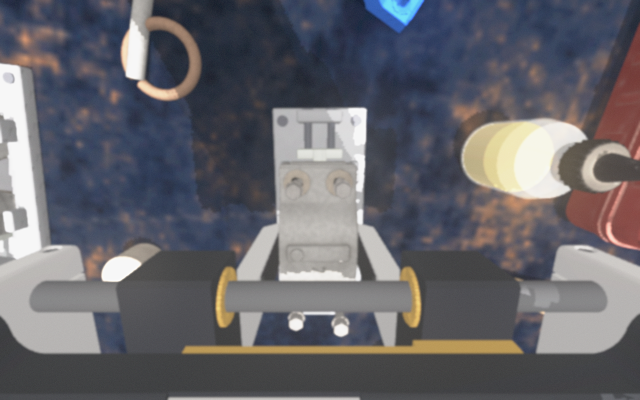

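The side view shows the cap (crop ~400,380) level and clear above the empty cradle. Its bolts sit at the same wrist pixels as before the lift, so it hasn't slipped. The surroundings look unchanged.

```bash
python3 -c "
from bench import *
print(sign_off())"
```

```text
the job is handed in; nothing more can be done
None
```

The four-bolt cap is out of its cradle and held level and still about 3 cm above the cheeks; I handed the job in at about 13 s of the 45 s.

- **Which cap:** the loose cap on the white card has four bolts, so I took the clipped four-bolt cap in cradle_a.
- **How it came out:**
  1. I gripped the bridge at 58 N and pushed the cap about 6 mm towards the far cheek. The first push stopped at 3.8 mm, with about 15 N sideways and 12.5 N down. I raised the cap slightly and finished the push at about 5 N.
  2. I tilted the near end up 6°, pushed back 13 mm and raised the far end to level. The 13 mm is more than the 9 to 10 mm suggested, because the tilt had carried the cap further towards the far cheek.
  3. I lifted it straight up, with a 5 mm shift back over the middle of the cradle once it was clear.
- **Last checks:**
  - **Pose and load:** the tool is level within about 0.001 rad, joint speeds are about 0.001 rad/s, and the upright load is 2.7 N, about the cap's weight.
  - **Grip and surroundings:** the bolts sit at nearly the same wrist-camera pixels as before the lift, so the cap has not slipped. The eight-bolt cap is still clipped in. The card cap, bottle, tape and tappet look unmoved; the gripper partly hides the tappet. In the last pictures the arm hides the loose eight-bolt cap, but the arm did not go near it.

No check failed.

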